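# Turn the change dish mouth up for opening time

## Task

The shop is opening. Pick up the oblong white dish that lies upside down on the cork mat, turn it over and leave it standing flat on the mat, mouth up, ready for customers' change. Leave the round bowl upside down where it is.

Things in the scene. Friction and masses are not known exactly. Their poses are not given: they have to be found in the camera images.
- dish_c (a point): Centre (half-way up) of the loose oblong white ceramic dish: open box 60 mm wide (x), 120 long (y), 40 high (z), walls 4 mm, 0.22 kg, upside down; its length lies within 37 degrees of the robot's left-right line. z points out of its closed bottom: up now, down once mouth up. Stood on an end and leaned over 15 degrees past upright, bottom side under, it tips by itself to stand mouth up.
- bowl_c (a point): centre (half-way up) of the loose round white bowl, 90 mm across the rim, 40 mm high, upside down on the mat beside the dish; z points out of its closed bottom (up). It stays as it is. It and the dish may be in either of the two places, left and right on the mat.
- mat: flat cork mat fixed to the counter, 180 mm (its x) by 400 mm (its y), 3 mm thick; origin at the centre of its underside, on the counter. A cash box about 100 mm high stands behind its left end.
Mind the look-alikes: they are no part of the job. What is shaped like the part that bears dish_c but black or orange is not meant.

How it is judged (in metres and radians):
On the way:
1. the dish is picked up: its centre more than 45 mm above the counter, in the fingers (height (world z) of dish_c above 0.045 m and contact force between the fingers and dish above 0.5 N), for 0.2 s.
At the end, for the whole second after the job is handed in: The oblong dish stands mouth up (within 10 degrees) at rest on the mat (centre 18 to 30 mm high, within 75 mm of the mat's centre in its x and 180 mm in its y), not touching the round bowl, which is still upside down (within 10 degrees) within 30 mm of its start (angle between dish_c's own z axis and vertical above 2.967 rad and height (world z) of dish_c between 0.018 and 0.03 m and x of dish_c in the frame of mat between -0.075 and 0.075 m and y of dish_c in the frame of mat between -0.18 and 0.18 m and linear speed of dish below 0.02 m/s and contact force between dish and bowl below 0.2 N and angle between bowl_c's own z axis and vertical below 0.175 rad and distance of bowl_c from where it was at the start of the episode below 0.03 m).
It fails at once if the round bowl is knocked over or pushed more than 40 mm (distance of bowl_c from where it was at the start of the episode above 0.04 m or angle between bowl_c's own z axis and vertical above 0.6 rad).
It also fails if it takes over 42 s, if anything falls off the work surface, if the arm or the gripper's body presses on something with over 40 N, if the wrist force passes 120 N, or if a joint passes its speed limit or range.

## Robot

A 6-joint arm with a two-finger parallel gripper is mounted at the origin on a cart in front of the work surface, level with it; the furniture and walls round the work are solid. World frame = base frame: x ahead of the robot, y to its left, z up, the work surface at z = 0. Lengths are in mm, angles in degrees, forces in N, time in s.
With the tool pointing down it reaches from about 350 to 850 mm from the base axis. Payload 8.1 kg.
Tool frame: the origin (TCP) lies on the mounting face of the last link; the fingertips stand 173 mm ahead of it and the grasp point (between the pads) lies 155 mm ahead of it; z points along the fingers, y is the direction in which the jaws open and shut (so a half turn about z gives the same grasp; the last joint's range is limited). The gripper opens to 85 mm and grips with 20 to 120 N. Pads are 22 mm wide; open, the fingers measure 114 mm over their backs; the gripper's body (76 mm by 85 mm) begins 54 mm behind the grasp point. The pads swing forward as they close: fully open they stand 13 mm farther back than shut.
Start: joints at [62.544, 7.471, 85.268, -0, 87.261, -4.893], TCP at [230.2, 554.089, 404.692] pointing down, gripper open.
Joint ranges: [-169.43, 169.43], [-51.17, 129.36], [1.28, 143.12], [-76.62, 256.62], [0, 156.53], [-152.29, 152.29]. Speed limits (degrees/s): [136.94, 136.94, 159.86, 180, 180, 180].

## Interface

Orientations are given as [roll, pitch, yaw] about the fixed x, y, z axes, in that order (R = Rz(yaw) Ry(pitch) Rx(roll)).
In Python, from bench import * gives the robot as it stands.
- The arm moves only by the shell command python3 -m jog 'ROWS' [FORCE]. ROWS is JSON, a list of rows, each an object of numbers: "tx", "ty", "tz": the shift along the tool's x, y, z as a fraction of full scale; "ax", "ay", "az": the turn, a rotation vector about the tool's x, y, z as a fraction of full scale; "hand": the opening, from 0 (shut) to 1 (fully open). A call has 1 to 5 rows; each row is the pose to reach, as a shift and turn from the pose commanded when the call began, along the tool's axes at that moment; what a row does not reach only later rows make up. Full scale, the value 1, is 150 mm for a shift and 45 degrees for a turn. A row lasts 1/12 s, in which the tool goes at most 41.7 mm and 7.16 degrees, less where a joint would pass 70% of its speed; a pose out of reach is approached as far as the arm can. A call with a number of a shift or a turn outside -1 to 1 is refused whole. A call with a gripper value outside its range is refused whole. The fingers move at their own pace and stop on an object; FORCE is the grip in N (left out, the last holds). Time passes only in rows, so rows that repeat a pose let the fingers close. It gives the time, the measured TCP pose, the force and the opening at its end, in the units of the state.
- sense(): the state, without advancing time (a new reading comes with each control period).
- snapshot(name): name is "scene" or "top" or "wrist"; returns a dict with "pixels" (480x640x3 uint8, red, green, blue), "z_map" (480x640 float32, mm along the optical axis (not along the pixel's ray), 0 where there is no reading), "intrinsics" (3x3 intrinsics, pixels), "R" (3x3) and "t" (3): a world point X has camera coordinates R X + t. Camera axes: x right, y down, z forward; pixel columns grow to the right and rows downward; lengths in mm; the calibration is good to about 2 mm. A picture is of the moment at which its call begins.
- hand_in(): hands the job in, once; it reports no verdict.
The state is a dict: "time": time; "joint_pos": joint angles; "qd": joint speeds; "joint_efforts": joint torques, N m; "tool_pos": TCP position; "tcp_rot": TCP orientation; "ft_force": force on the tool from outside, world axes, zero at the start; "wrist_torque": the same for the moment, N m; "finger_gap": finger opening in mm.
Only numpy, scipy, OpenCV 4.12 (cv2) and the standard library are available. Lean on these libraries where they do the work, as an engineer would, in place of code of your own. Each camera call takes 0.05 s, during which the arm holds its last target.

## Working session

There is one attempt and no reset: what is moved stays moved. The work goes in short steps, Python scripts to look and compute and a shell command to move; the robot and the scene stay as the last step left them, time stands still between calls to the robot, and variables do not carry over. Pictures are saved under pics/ and viewed, and the job is handed in when it is done.

```bash
ls; mkdir -p pics; python3 - <<'E'
from bench import *
import cv2
for n in ("scene","top","wrist"):
    s=snapshot(n); cv2.imwrite(f"pics/{n}0.png",s["pixels"][:,:,::-1]); 
print(sense())
E
```

```text
pics
{'time': 0.15, 'joint_pos': array([ 6.25469280e+01,  7.50454801e+00,  8.53162016e+01,  7.40815632e-04,
        8.72624227e+01, -4.89496856e+00]), 'qd': array([-0.04170386, -0.2298007 , -0.20952958,  0.02788609, -0.02120716,
        0.03789575]), 'joint_efforts': array([ 1.34889509e-03, -5.70063114e+01, -5.01162136e+01, -3.01649088e-04,
        9.53110663e-03, -8.71851967e-05]), 'tool_pos': array([230.08243326, 553.93247184, 403.87967564]), 'tcp_rot': array([-1.79917194e+02, -7.83426504e-03,  1.57441855e+02]), 'ft_force': array([ 0.09762384, -0.11789452, -0.42413217]), 'wrist_torque': array([-0.04987059,  0.05564053,  0.00741913]), 'finger_gap': 85.45461476720095}
```

View pics/scene0.png

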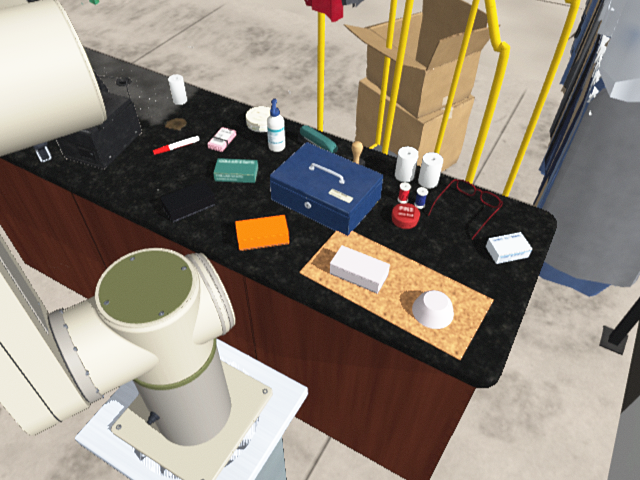

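View pics/top0.png

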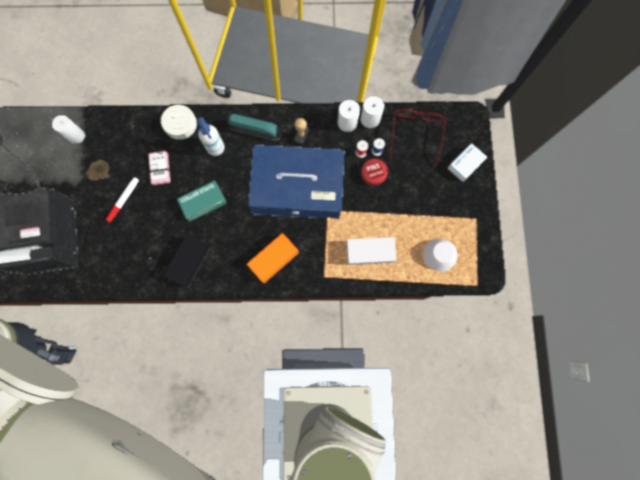

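View pics/wrist0.png

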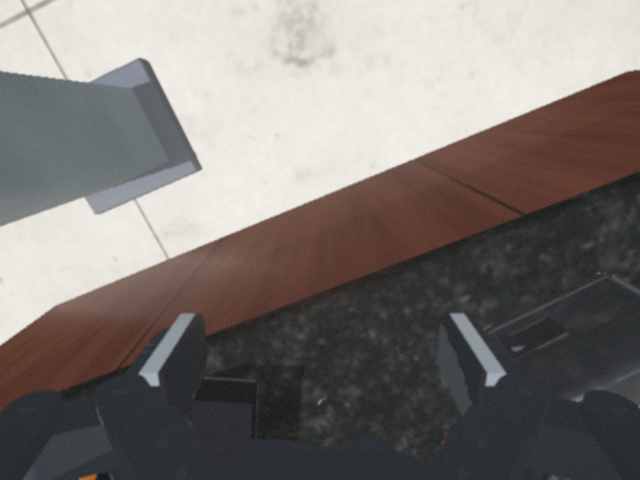

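Candidates, as pixels in the top view: the white oblong at (372,250) on the mat, the black one at (187,260), the orange one at (273,258), the small carton at (467,163) off the mat, and the round bowl at (440,254). I choose the white oblong on the mat and will now crop in on it and measure.

```bash
cat > h.py <<'E'
from bench import *
import numpy as np, cv2
def cloud(s):
    K=s["intrinsics"];z=s["z_map"];v,u=np.mgrid[:480,:640]
    P=np.stack([(u-K[0,2])/K[0,0]*z,(v-K[1,2])/K[1,1]*z,z],-1)
    W=(P-s["t"])@s["R"]; W[z<=0]=np.nan
    return W
E
python3 - <<'E'
from h import *
s=snapshot("top"); W=cloud(s)
c=cv2.resize(s["pixels"][195:305,310:500,::-1],None,fx=4,fy=4,interpolation=cv2.INTER_CUBIC); cv2.imwrite("pics/crop1.png",c)
for u,v in [(372,250),(440,254),(330,280),(470,225),(327,215),(475,218),(476,283),(325,276),(273,258),(298,190),(420,225)]: print((u,v),W[v,u].round(1))
p=s["pixels"].astype(int)
def rect(u0,u1,v0,v1,zl,zh):
    m=np.zeros((480,640),bool); m[v0:v1,u0:u1]=True
    m&=(W[...,2]>zl)&(W[...,2]<zh)
    q=W[m]; print(m.sum(),q[:,2].mean().round(1),cv2.minAreaRect(q[:,:2].astype(np.float32)))
rect(340,405,230,275,36,55)
rect(415,465,230,280,36,55)
rect(415,465,230,280,8,55)
s=snapshot("scene"); W=cloud(s)
rect(325,395,240,295,36,50)
rect(405,460,285,335,36,50)
for u,v in [(360,268),(337,234),(492,298),(462,351),(302,272)]: print((u,v),W[v,u].round(1))
E
```

```text
(372, 250) [ 444.7 -121.6   40.3]
(440, 254) [ 431.5 -295.1   42.6]
(330, 280) [ 3.736e+02 -1.340e+01 -2.000e-01]
(470, 225) [ 517.3 -394.2   -1.5]
(327, 215) [540.9  -7.8  33.9]
(475, 218) [ 536.4 -409.2   -0.8]
(476, 283) [ 360.2 -395.8    1.6]
(325, 276) [383.7  -0.4   4.4]
(273, 258) [427.  132.3  42.8]
(298, 190) [593.4  65.9  86. ]
(420, 225) [ 5.186e+02 -2.587e+02  5.000e-01]
1089 43.6 ((445.1931457519531, -120.37886810302734), (60.960655212402344, 120.67931365966797), 1.9975321292877197)
477 42.5 ((436.6386413574219, -301.9725036621094), (65.22900390625, 65.83304595947266), 7.7294816970825195)
879 33.3 ((436.64862060546875, -302.16717529296875), (128.76698303222656, 130.8080291748047), 89.2099609375)
1228 42.9 ((447.15399169921875, -121.21546173095703), (65.37102508544922, 121.16805267333984), 2.7180726528167725)
588 42.2 ((437.6476745605469, -306.5803527832031), (64.91566467285156, 63.93718719482422), 61.713321685791016)
(360, 268) [ 438.1 -128.    39.9]
(337, 234) [532.3 -20.4   4.4]
(492, 298) [ 5.402e+02 -4.083e+02 -2.000e-01]
(462, 351) [ 376.6 -395.8    2.6]
(302, 272) [391.3  -4.9  -1.6]
```

View pics/crop1.png

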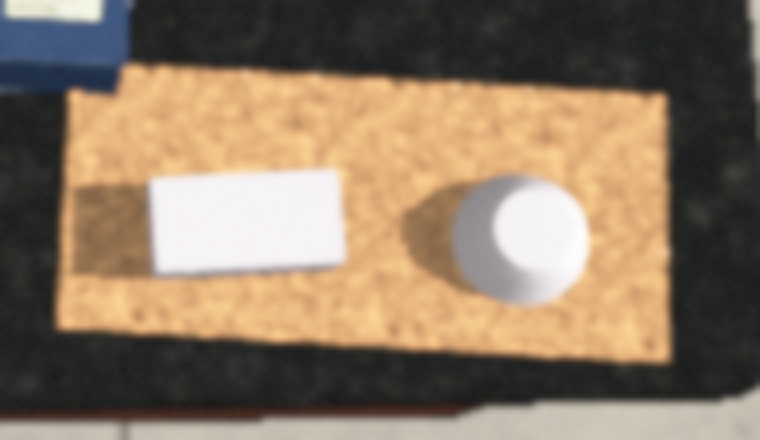

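The crop shows the white oblong with its closed bottom up: centre about (446,-121), 60x120, top 43, long side 2° off y. The bowl is at about (437,-304). The plan has four steps:
1. Grip across the 60 mm width near the right (-y) end, with the tool leaned 40° to the right.
2. Lift and roll 90° about the jaw axis.
3. Stand the dish on its left end and release.
4. Topple it to the left with the shut fingers.

```bash
cat >> h.py <<'E'
from scipy.spatial.transform import Rotation as Ro
def plan(G,yaw,tilt,L=155,ret=False):
    """grasp point G, jaws along yaw-90 dir, tilt about dish x (deg; + = body to -y)"""
    s=sense(); p=s["tool_pos"]; R=Ro.from_euler("xyz",s["tcp_rot"],degrees=True)
    u=np.radians(yaw-90); ax=np.array([np.cos(u),np.sin(u),0])
    Rt=Ro.from_rotvec(ax*np.radians(tilt))*Ro.from_euler("xyz",[180,0,yaw],degrees=True)
    pt=np.array(G,float)-L*Rt.as_matrix()[:,2]
    d=R.inv().apply(pt-p); r=(R.inv()*Rt).as_rotvec(degrees=True)
    print("t",round(float(s["time"]),2),"tcp",p.round(1),s["tcp_rot"].round(1),"target",pt.round(1),"q",s["joint_pos"].round(0),"gap",round(float(s["finger_gap"]),1),"F",s["ft_force"].round(1))
    print("grasp now",(p+L*R.as_matrix()[:,2]).round(1))
    print("shift",(d/150).round(3),"|d|",np.linalg.norm(d).round(1)," turn",(r/45).round(3),"deg",np.linalg.norm(r).round(1))
    D=np.linalg.norm(r)
    f=min(1,200/max(1e-9,np.linalg.norm(d)),150/max(1e-9,abs(d).max()),35/max(1e-9,D))
    if f<1: print("  part",round(f,2),(d/150*f).round(3),(r/45*f).round(3))
E
python3 -c "
from h import *
plan([446,-165,200],92,0)"
```

```text
t 0.25 tcp [230.1 554.  404.2] [-180.    -0.   157.4] target [ 446. -165.  355.] q [63.  7. 85.  0. 87. -5.] gap 85.3 F [-0.5 -0.7  0.7]
grasp now [230.1 553.9 249.2]
shift [-3.168 -3.874  0.331] |d| 752.3  turn [-1.000e-03  1.000e-03  1.454e+00] deg 65.4
  part 0.26 [-0.818 -1.     0.085] [-0.     0.     0.375]
```

```bash
python3 -m jog '[{"tx":-0.8,"ty":-1,"tz":0.05,"az":0.37,"hand":1},{"tx":-0.8,"ty":-1,"tz":0.05,"az":0.37,"hand":1},{"tx":-0.8,"ty":-1,"tz":0.05,"az":0.37,"hand":1},{"tx":-0.8,"ty":-1,"tz":0.05,"az":0.37,"hand":1},{"tx":-0.8,"ty":-1,"tz":0.05,"az":0.37,"hand":1}]'; python3 -c "
from h import *
plan([446,-165,200],92,0)"
```

```text
t 0.25 tcp [230.1 554.  404.2] [-180.    -0.   157.4] target [ 446. -165.  355.] q [63.  7. 85.  0. 87. -5.] gap 85.3 F [-0.5 -0.7  0.7]
grasp now [230.1 553.9 249.2]
shift [-3.168 -3.874  0.331] |d| 752.3  turn [-1.000e-03  1.000e-03  1.454e+00] deg 65.4
  part 0.26 [-0.818 -1.     0.085] [-0.     0.     0.375]invalid input at $[0]: expected keys tx, ty, tz, ax, ay, az, hand
```

All the keys are needed in every row.

```bash
python3 -m jog '[{"tx":-0.8,"ty":-1,"tz":0.05,"ax":0,"ay":0,"az":0.37,"hand":1},{"tx":-0.8,"ty":-1,"tz":0.05,"ax":0,"ay":0,"az":0.37,"hand":1},{"tx":-0.8,"ty":-1,"tz":0.05,"ax":0,"ay":0,"az":0.37,"hand":1},{"tx":-0.8,"ty":-1,"tz":0.05,"ax":0,"ay":0,"az":0.37,"hand":1},{"tx":-0.8,"ty":-1,"tz":0.05,"ax":0,"ay":0,"az":0.37,"hand":1}]'; python3 -c "
from h import *
plan([446,-165,200],92,0)"
```

```text
time: 0.67
tool_pos: [283.8, 366.7, 396.6]
tcp_rot: [-179.9, 0.1, 140.7]
ft_force: [-0.3, -1.4, 0.7]
finger_gap: 85.6
t 0.67 tcp [283.8 366.7 396.6] [-1.799e+02  1.000e-01  1.407e+02] target [ 446. -165.  355.] q [ 46. -14. 107.  -0.  87.  -5.] gap 85.6 F [-0.3 -1.4  0.7]
grasp now [283.8 366.5 241.6]
shift [-3.08  -2.06   0.283] |d| 557.5  turn [-1.000e-03  2.000e-03  1.083e+00] deg 48.7
  part 0.32 [-1.    -0.669  0.092] [-0.     0.001  0.352]
```

```bash
python3 -m jog '[{"tx":-1,"ty":-0.55,"tz":0.05,"ax":0,"ay":0,"az":0.36,"hand":1},{"tx":-1,"ty":-0.55,"tz":0.05,"ax":0,"ay":0,"az":0.36,"hand":1},{"tx":-1,"ty":-0.55,"tz":0.05,"ax":0,"ay":0,"az":0.36,"hand":1},{"tx":-1,"ty":-0.55,"tz":0.05,"ax":0,"ay":0,"az":0.36,"hand":1},{"tx":-1,"ty":-0.55,"tz":0.05,"ax":0,"ay":0,"az":0.36,"hand":1}]'; python3 -c "
from h import *
plan([446,-165,200],92,20)"
```

```text
time: 1.08
tool_pos: [349.2, 205.8, 389.4]
tcp_rot: [-180.0, 0.2, 124.3]
ft_force: [-0.0, -0.0, 0.5]
finger_gap: 85.3
t 1.08 tcp [349.2 205.8 389.4] [-180.     0.2  124.3] target [ 447.9 -218.   345.7] q [ 23. -24. 115.  -0.  89. -11.] gap 85.3 F [-0.  -0.   0.5]
grasp now [349.3 205.4 234.4]
shift [-2.705 -1.047  0.3  ] |d| 437.3  turn [-0.125  0.436  0.71 ] deg 37.9
  part 0.37 [-1.    -0.387  0.111] [-0.046  0.161  0.263]
```

```bash
python3 -m jog '[{"tx":-1,"ty":-0.39,"tz":0.1,"ax":-0.04,"ay":0.16,"az":0.26,"hand":1},{"tx":-1,"ty":-0.39,"tz":0.1,"ax":-0.04,"ay":0.16,"az":0.26,"hand":1},{"tx":-1,"ty":-0.39,"tz":0.1,"ax":-0.04,"ay":0.16,"az":0.26,"hand":1},{"tx":-1,"ty":-0.39,"tz":0.1,"ax":-0.04,"ay":0.16,"az":0.26,"hand":1}]'; python3 -c "
from h import *
plan([446,-165,160],92,30)"
```

```text
time: 1.42
tool_pos: [384.4, 52.1, 374.7]
tcp_rot: [178.9, -7.3, 112.9]
ft_force: [0.6, -0.0, 0.7]
finger_gap: 85.5
t 1.42 tcp [384.4  52.1 374.7] [178.9  -7.3 112.9] target [ 448.7 -242.5  294.2] q [ -3. -26. 119.   7.  90. -26.] gap 85.5 F [ 0.6 -0.   0.7]
grasp now [379.5  71.5 221. ]
shift [-2.028 -0.375  0.273] |d| 312.1  turn [-0.125  0.494  0.448] deg 30.5
  part 0.49 [-1.    -0.185  0.134] [-0.062  0.243  0.221]
```

```bash
python3 -m jog '[{"tx":-1,"ty":-0.19,"tz":0.13,"ax":-0.06,"ay":0.24,"az":0.22,"hand":1},{"tx":-1,"ty":-0.19,"tz":0.13,"ax":-0.06,"ay":0.24,"az":0.22,"hand":1},{"tx":-1,"ty":-0.19,"tz":0.13,"ax":-0.06,"ay":0.24,"az":0.22,"hand":1},{"tx":-1,"ty":-0.19,"tz":0.13,"ax":-0.06,"ay":0.24,"az":0.22,"hand":1}]'; python3 -c "
from h import *
plan([446,-165,130],92,40)"
```

```text
time: 1.75
tool_pos: [415.4, -94.9, 334.7]
tcp_rot: [178.5, -18.4, 102.8]
ft_force: [0.4, 0.3, -0.3]
finger_gap: 85.4
t 1.75 tcp [415.4 -94.9 334.7] [178.5 -18.4 102.8] target [ 449.5 -264.6  248.7] q [-27. -13. 114.  15.  90. -41.] gap 85.4 F [ 0.4  0.3 -0.3]
grasp now [408.6 -46.2 187.7]
shift [-1.275 -0.034  0.178] |d| 193.2  turn [-0.084  0.475  0.218] deg 23.8
  part 0.78 [-1.    -0.027  0.14 ] [-0.066  0.372  0.171]
```

```bash
python3 -m jog '[{"tx":-1,"ty":-0.03,"tz":0.14,"ax":-0.08,"ay":0.47,"az":0.22,"hand":1},{"tx":-1,"ty":-0.03,"tz":0.14,"ax":-0.08,"ay":0.47,"az":0.22,"hand":1},{"tx":-1,"ty":-0.03,"tz":0.14,"ax":-0.08,"ay":0.47,"az":0.22,"hand":1},{"tx":-1,"ty":-0.03,"tz":0.14,"ax":-0.08,"ay":0.47,"az":0.22,"hand":1},{"tx":-1,"ty":-0.03,"tz":0.14,"ax":-0.08,"ay":0.47,"az":0.22,"hand":1}]'; python3 - <<'E'
from h import *
plan([446,-165,80],92,40)
s=snapshot("wrist"); cv2.imwrite("pics/w1.png",s["pixels"][:,:,::-1]); s2=snapshot("scene"); cv2.imwrite("pics/s1.png",s2["pixels"][:,:,::-1])
W=cloud(s); m=(W[...,2]>36)&(W[...,2]<48)&(W[...,0]>380)&(W[...,0]<520)&(W[...,1]<-20)&(W[...,1]>-230)
print(m.sum(),cv2.minAreaRect(W[m][:,:2].astype(np.float32)), W[m].mean(0))
E
```

```text
time: 2.17
tool_pos: [441.5, -228.3, 263.6]
tcp_rot: [-179.3, -40.1, 91.4]
ft_force: [-0.4, -0.1, -0.8]
finger_gap: 85.2
t 2.17 tcp [ 441.5 -228.3  263.6] [-179.3  -40.1   91.4] target [ 449.5 -264.6  198.7] q [-43.  12. 100.  27.  98. -49.] gap 85.2 F [-0.4 -0.1 -0.8]
grasp now [ 437.2 -128.6  144.9]
shift [-0.464  0.049  0.174] |d| 74.7  turn [-0.007 -0.001 -0.009] deg 0.5
18432 ((444.6381530761719, -114.60287475585938), (60.26292037963867, 111.70219421386719), 2.1970021724700928) [ 444.64020339 -117.67689662   43.43518986]
```

View pics/w1.png

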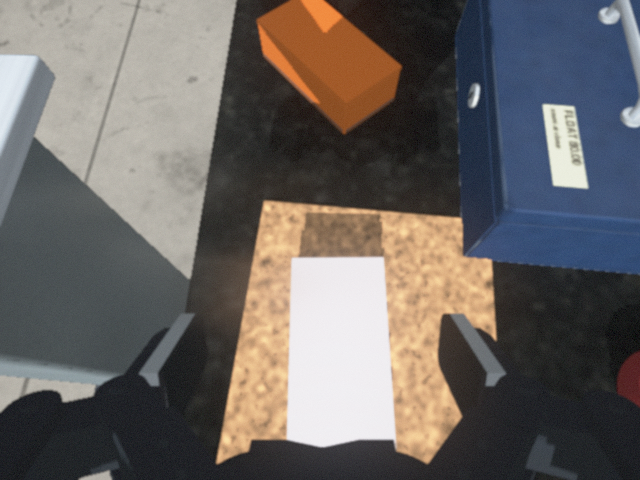

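View pics/s1.png

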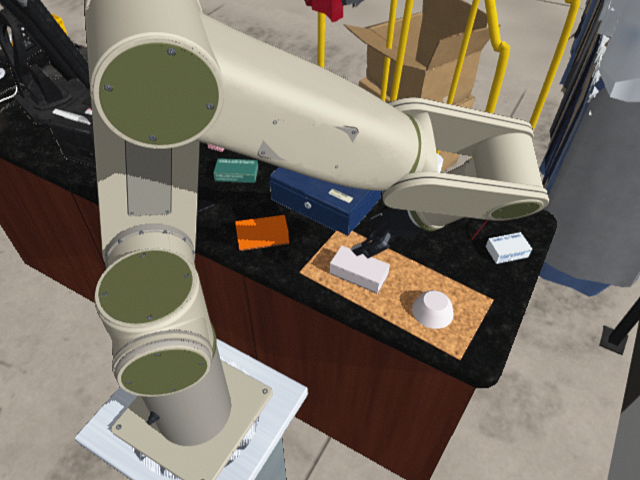

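The wrist view shows the dish's closed bottom at columns 290–395, rows 257–440, between the open fingers. Its left end is at y -59 and its x centre at 444.6, which agrees with the top view. I'll move over the grasp spot.

```bash
python3 -m jog '[{"tx":-0.46,"ty":0.05,"tz":0.17,"ax":-0.01,"ay":0,"az":-0.01,"hand":1},{"tx":-0.46,"ty":0.05,"tz":0.17,"ax":-0.01,"ay":0,"az":-0.01,"hand":1},{"tx":-0.46,"ty":0.05,"tz":0.17,"ax":-0.01,"ay":0,"az":-0.01,"hand":1},{"tx":-0.46,"ty":0.05,"tz":0.17,"ax":-0.01,"ay":0,"az":-0.01,"hand":1}]'; python3 - <<'E'
from h import *
plan([446,-163,27],92,40)
s=snapshot("wrist"); cv2.imwrite("pics/w2.png",s["pixels"][:,:,::-1])
E
```

```text
time: 2.6
tool_pos: [451.1, -259.7, 204.3]
tcp_rot: [179.5, -39.8, 92.7]
ft_force: [-0.9, 0.5, 0.5]
finger_gap: 85.9
t 2.6 tcp [ 451.1 -259.7  204.3] [179.5 -39.8  92.7] target [ 449.5 -262.6  145.7] q [-45.  21.  97.  26.  93. -53.] gap 85.9 F [-0.9  0.5  0.5]
grasp now [ 447.8 -160.5   85.2]
shift [-0.264 -0.014  0.288] |d| 58.6  turn [0.001 0.004 0.011] deg 0.5
```

View pics/w2.png

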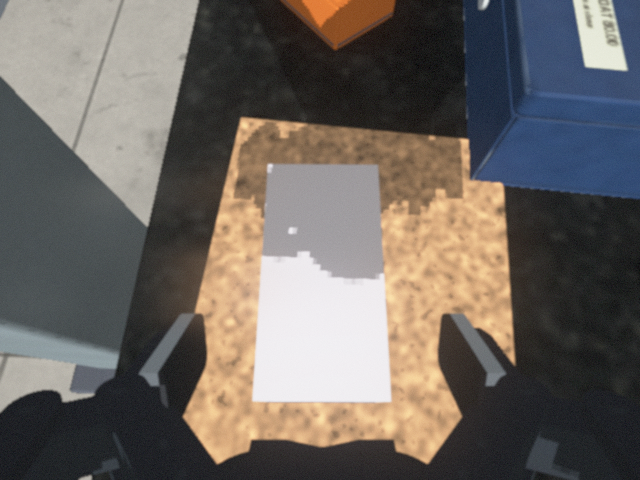

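The dish is centred between the fingers, with its near end at columns 253–391, row 402. I'll descend and grip.

```bash
python3 -m jog '[{"tx":-0.13,"ty":-0.01,"tz":0.14,"ax":0,"ay":0,"az":0.01,"hand":1},{"tx":-0.26,"ty":-0.01,"tz":0.29,"ax":0,"ay":0,"az":0.01,"hand":1},{"tx":-0.26,"ty":-0.01,"tz":0.29,"ax":0,"ay":0,"az":0.01,"hand":1},{"tx":-0.26,"ty":-0.01,"tz":0.29,"ax":0,"ay":0,"az":0.01,"hand":1}]'; python3 - <<'E'
from h import *
plan([446,-163,27],92,40)
s=snapshot("scene"); cv2.imwrite("pics/s3.png",cv2.resize(s["pixels"][200:380,280:520,::-1],None,fx=3,fy=3))
E
```

```text
time: 2.98
tool_pos: [450.4, -262.2, 147.7]
tcp_rot: [179.8, -39.8, 92.2]
ft_force: [0.9, 0.6, 0.2]
finger_gap: 85.3
t 2.98 tcp [ 450.4 -262.2  147.7] [179.8 -39.8  92.2] target [ 449.5 -262.6  145.7] q [-45.  26.  97.  26.  88. -55.] gap 85.3 F [0.9 0.6 0.2]
grasp now [ 447.3 -163.1   28.5]
shift [-0.01  -0.006  0.008] |d| 2.2  turn [0.003 0.005 0.003] deg 0.3
```

View pics/s3.png

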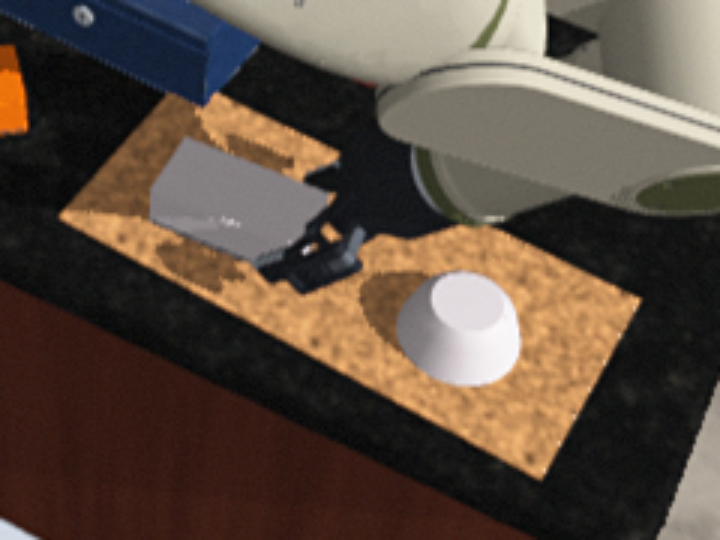

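The fingers straddle the dish's right end at crop (310,240), and the bowl at (460,330) is untouched. Gripping now.

```bash
python3 -m jog '[{"tx":0,"ty":0,"tz":0,"ax":0,"ay":0,"az":0,"hand":0.5},{"tx":0,"ty":0,"tz":0,"ax":0,"ay":0,"az":0,"hand":0.5},{"tx":0,"ty":0,"tz":0,"ax":0,"ay":0,"az":0,"hand":0.5},{"tx":0,"ty":0,"tz":0,"ax":0,"ay":0,"az":0,"hand":0.5},{"tx":0,"ty":0,"tz":0,"ax":0,"ay":0,"az":0,"hand":0.5}]' 70; python3 -m jog '[{"tx":0,"ty":0,"tz":0,"ax":0,"ay":0,"az":0,"hand":0.5},{"tx":0,"ty":0,"tz":0,"ax":0,"ay":0,"az":0,"hand":0.5},{"tx":0,"ty":0,"tz":0,"ax":0,"ay":0,"az":0,"hand":0.5},{"tx":0,"ty":0,"tz":0,"ax":0,"ay":0,"az":0,"hand":0.5},{"tx":0,"ty":0,"tz":0,"ax":0,"ay":0,"az":0,"hand":0.5}]'; python3 -c "
from h import *
plan([446,-163,127],92,40)"
```

```text
time: 3.45
tool_pos: [451.2, -264.3, 148.9]
tcp_rot: [179.6, -39.6, 92.2]
ft_force: [1.1, -2.0, 8.8]
finger_gap: 58.9
time: 3.87
tool_pos: [451.2, -264.3, 148.9]
tcp_rot: [179.6, -39.6, 92.2]
ft_force: [-0.9, -1.5, 9.1]
finger_gap: 58.9
t 3.87 tcp [ 451.2 -264.3  148.9] [179.6 -39.6  92.2] target [ 449.5 -262.6  245.7] q [-45.  26.  97.  26.  88. -55.] gap 58.9 F [-0.9 -1.5  9.1]
grasp now [ 448.6 -165.5   29.5]
shift [ 0.421 -0.007 -0.49 ] |d| 96.9  turn [0.007 0.009 0.004] deg 0.5
```

```bash
python3 -m jog '[{"tx":0.11,"ty":0,"tz":-0.13,"ax":0,"ay":0,"az":0,"hand":0.5},{"tx":0.26,"ty":0,"tz":-0.31,"ax":0,"ay":0,"az":0,"hand":0.5},{"tx":0.42,"ty":0,"tz":-0.5,"ax":0,"ay":0,"az":0,"hand":0.5},{"tx":0.53,"ty":0,"tz":-0.65,"ax":0,"ay":0,"az":0,"hand":0.5},{"tx":0.53,"ty":0,"tz":-0.65,"ax":0,"ay":0,"az":0,"hand":0.5}]'; python3 - <<'E'
from h import *
plan([446,-140,160],92,5)
s=snapshot("scene"); cv2.imwrite("pics/s4.png",cv2.resize(s["pixels"][150:380,280:580,::-1],None,fx=2.5,fy=2.5))
E
```

```text
time: 4.28
tool_pos: [451.6, -266.2, 279.9]
tcp_rot: [179.2, -39.3, 92.5]
ft_force: [0.6, -0.1, -1.3]
finger_gap: 58.8
t 4.28 tcp [ 451.6 -266.2  279.9] [179.2 -39.3  92.5] target [ 446.5 -153.5  314.4] q [-45.  15.  95.  26. 100. -50.] gap 58.8 F [ 0.6 -0.1 -1.3]
grasp now [ 449.7 -168.   159.9]
shift [ 0.728 -0.006  0.298] |d| 117.9  turn [ 0.014 -0.762  0.004] deg 34.3
```

View pics/s4.png

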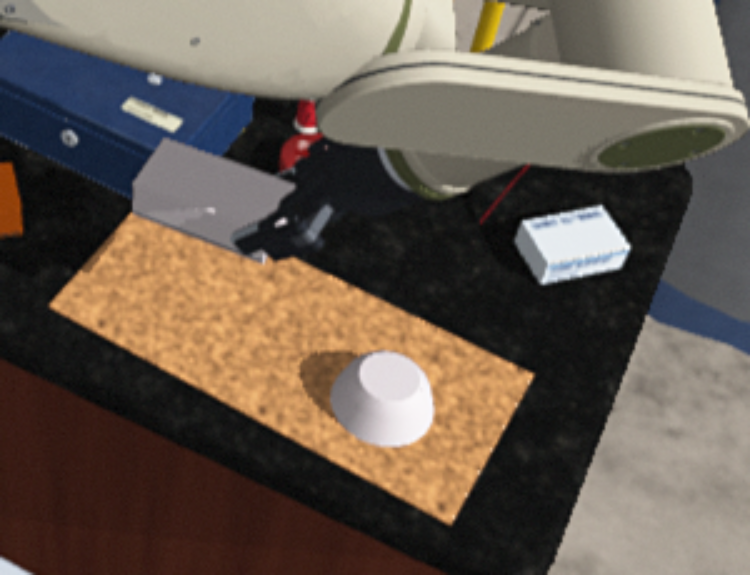

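The dish is lifted level in the fingers, and the bowl at (385,395) has not moved. Now I roll about the grasp point.

```bash
python3 -c "
from h import *
plan([448,-168,165],92,20);plan([448,-168,165],92,5)"
```

```text
t 4.33 tcp [ 451.1 -265.7  276.8] [179.3 -39.3  92.4] target [ 449.9 -221.   310.7] q [-45.  15.  95.  26.  99. -50.] gap 59.0 F [-0.4  0.5 -2.7]
grasp now [ 448.8 -167.4  156.9]
shift [0.374 0.004 0.014] |d| 56.1  turn [ 0.011 -0.43   0.004] deg 19.4
t 4.33 tcp [ 451.1 -265.7  276.8] [179.3 -39.3  92.4] target [ 448.5 -181.5  319.4] q [-45.  15.  95.  26.  99. -50.] gap 59.0 F [-0.4  0.5 -2.7]
grasp now [ 448.8 -167.4  156.9]
shift [0.614 0.004 0.136] |d| 94.4  turn [ 0.012 -0.763  0.003] deg 34.3
```

```bash
python3 -m jog '[{"tx":0.14,"ty":0,"tz":-0.01,"ax":0,"ay":-0.15,"az":0,"hand":0.5},{"tx":0.27,"ty":0,"tz":0,"ax":0,"ay":-0.3,"az":0,"hand":0.5},{"tx":0.39,"ty":0,"tz":0.02,"ax":0.01,"ay":-0.45,"az":0,"hand":0.5},{"tx":0.51,"ty":0,"tz":0.07,"ax":0.01,"ay":-0.6,"az":0,"hand":0.5},{"tx":0.61,"ty":0,"tz":0.14,"ax":0.01,"ay":-0.76,"az":0,"hand":0.5}]';  python3 -c "
from h import *
plan([448,-168,165],92,-12);plan([448,-168,165],92,-28)"
```

```text
time: 4.75
tool_pos: [446.8, -180.4, 314.9]
tcp_rot: [-179.9, -5.2, 92.1]
ft_force: [-0.2, 1.1, -2.2]
finger_gap: 59.3
t 4.75 tcp [ 446.8 -180.4  314.9] [-179.9   -5.2   92.1] target [ 446.9 -135.8  316.6] q [-30.  -6. 109.   4.  80. -33.] gap 59.3 F [-0.2  1.1 -2.2]
grasp now [ 446.  -166.3  160.6]
shift [0.297 0.011 0.016] |d| 44.7  turn [-0.002 -0.383  0.002] deg 17.2
t 4.75 tcp [ 446.8 -180.4  314.9] [-179.9   -5.2   92.1] target [445.5 -95.3 301.9] q [-30.  -6. 109.   4.  80. -33.] gap 59.3 F [-0.2  1.1 -2.2]
grasp now [ 446.  -166.3  160.6]
shift [0.557 0.012 0.139] |d| 86.2  turn [-0.002 -0.738  0.002] deg 33.2
```

```bash
python3 -m jog '[{"tx":0.13,"ty":0,"tz":-0.01,"ax":0,"ay":-0.15,"az":0,"hand":0.5},{"tx":0.25,"ty":0.01,"tz":0.01,"ax":0,"ay":-0.3,"az":0,"hand":0.5},{"tx":0.36,"ty":0.01,"tz":0.04,"ax":0,"ay":-0.45,"az":0,"hand":0.5},{"tx":0.46,"ty":0.01,"tz":0.08,"ax":0,"ay":-0.6,"az":0,"hand":0.5},{"tx":0.56,"ty":0.01,"tz":0.14,"ax":0,"ay":-0.74,"az":0,"hand":0.5}]';  python3 -c "
from h import *
plan([448,-168,165],92,-40);plan([448,-168,160],92,-50.5)"
```

```text
time: 5.17
tool_pos: [445.0, -94.1, 301.7]
tcp_rot: [-179.9, 28.1, 92.2]
ft_force: [-0.1, 0.6, -3.0]
finger_gap: 59.1
t 5.17 tcp [445.  -94.1 301.7] [-179.9   28.1   92.2] target [444.5 -68.4 283.7] q [ -7. -12. 118. -29.  72.  -1.] gap 59.1 F [-0.1  0.6 -3. ]
grasp now [ 447.6 -167.   164.9]
shift [0.207 0.003 0.025] |d| 31.3  turn [ 0.001 -0.265  0.005] deg 11.9
t 5.17 tcp [445.  -94.1 301.7] [-179.9   28.1   92.2] target [443.8 -48.5 258.6] q [ -7. -12. 118. -29.  72.  -1.] gap 59.1 F [-0.1  0.6 -3. ]
grasp now [ 447.6 -167.   164.9]
shift [0.404 0.004 0.11 ] |d| 62.8  turn [ 0.001 -0.498  0.004] deg 22.4
```

```bash
python3 -m jog '[{"tx":0.1,"ty":0,"tz":0.01,"ax":0,"ay":-0.13,"az":0,"hand":0.5},{"tx":0.21,"ty":0,"tz":0.03,"ax":0,"ay":-0.27,"az":0,"hand":0.5},{"tx":0.31,"ty":0,"tz":0.06,"ax":0,"ay":-0.4,"az":0,"hand":0.5},{"tx":0.4,"ty":0,"tz":0.11,"ax":0,"ay":-0.5,"az":0,"hand":0.5},{"tx":0.4,"ty":0,"tz":0.11,"ax":0,"ay":-0.5,"az":0,"hand":0.5}]';  python3 - <<'E'
from h import *
plan([448,-168,120],92,-50.5)
for n in("scene","top"):
    s=snapshot(n); W=cloud(s)
    if n=="scene": cv2.imwrite("pics/s5.png",cv2.resize(s["pixels"][80:380,200:600,::-1],None,fx=2,fy=2))
    p=s["pixels"].astype(int)
    m=(W[...,2]>15)&(W[...,2]<200)&(abs(W[...,0]-446)<45)&(W[...,1]<-140)&(W[...,1]>-235)&(p.min(-1)>90)
    q=W[m]; print(n,m.sum(),np.percentile(q,[1,10,50,90,99],axis=0).round(0))
E
```

```text
time: 5.58
tool_pos: [441.2, -48.1, 254.5]
tcp_rot: [-178.9, 50.4, 93.1]
ft_force: [-0.3, 0.8, -2.9]
finger_gap: 59.3
t 5.58 tcp [441.2 -48.1 254.5] [-178.9   50.4   93.1] target [443.8 -48.5 218.6] q [  6.  -3. 120. -52.  76.  24.] gap 59.3 F [-0.3  0.8 -2.9]
grasp now [ 444.7 -167.5  155.7]
shift [0.182 0.02  0.155] |d| 36.0  turn [-0.005 -0.002  0.016] deg 0.7
scene 1314 [[ 410. -197.   52.]
 [ 414. -194.   62.]
 [ 423. -182.  130.]
 [ 472. -162.  171.]
 [ 481. -157.  176.]]
top 696 [[ 405. -194.   69.]
 [ 414. -189.  134.]
 [ 446. -170.  170.]
 [ 473. -154.  174.]
 [ 486. -152.  186.]]
```

View pics/s5.png

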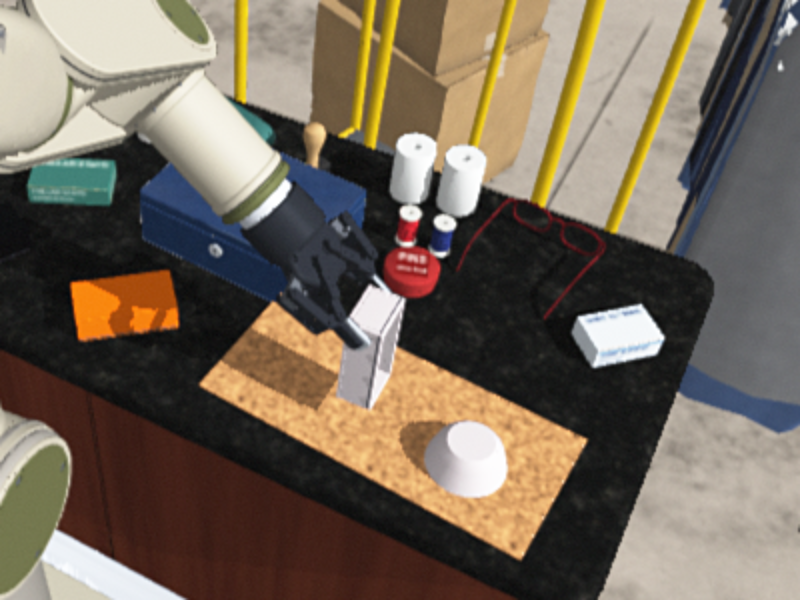

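The dish is upright in the fingers, mouth to the right, with its top at (380,300) in the crop, z about 172, so its foot is at about 52. Lowering about 44 mm, then feeling for contact.

```bash
python3 -m jog '[{"tx":0.06,"ty":0.01,"tz":0.05,"ax":0,"ay":0,"az":0.01,"hand":0.5},{"tx":0.14,"ty":0.02,"tz":0.12,"ax":0,"ay":0,"az":0.02,"hand":0.5},{"tx":0.21,"ty":0.02,"tz":0.17,"ax":0,"ay":0,"az":0.02,"hand":0.5},{"tx":0.22,"ty":0.02,"tz":0.18,"ax":0,"ay":0,"az":0.02,"hand":0.5},{"tx":0.22,"ty":0.02,"tz":0.18,"ax":0,"ay":0,"az":0.02,"hand":0.5}]';  python3 - <<'E'
from h import *
plan([448,-168,106],92,-50.5)
s=snapshot("scene"); W=cloud(s)
cv2.imwrite("pics/s6.png",cv2.resize(s["pixels"][180:330,300:500,::-1],None,fx=4,fy=4))
m=(W[...,2]>2)&(W[...,2]<200)&(abs(W[...,0]-446)<45)&(W[...,1]<-140)&(W[...,1]>-235)&(s["pixels"].min(-1)>120)
q=W[m]; print(np.percentile(q,[1,5,50,95,99],axis=0).round(0))
E
```

```text
time: 6.1
tool_pos: [446.1, -50.1, 216.5]
tcp_rot: [179.4, 50.1, 91.0]
ft_force: [-0.1, -0.7, -1.4]
finger_gap: 58.8
t 6.1 tcp [446.1 -50.1 216.5] [179.4  50.1  91. ] target [443.8 -48.5 204.6] q [  6.   2. 120. -53.  73.  29.] gap 58.8 F [-0.1 -0.7 -1.4]
grasp now [ 449.7 -169.   117.2]
shift [ 0.068 -0.015  0.042] |d| 12.2  turn [-0.004 -0.008 -0.015] deg 0.8
[[ 410. -226.    3.]
 [ 417. -197.    5.]
 [ 430. -184.   85.]
 [ 480. -160.  133.]
 [ 485. -158.  138.]]
```

View pics/s6.png

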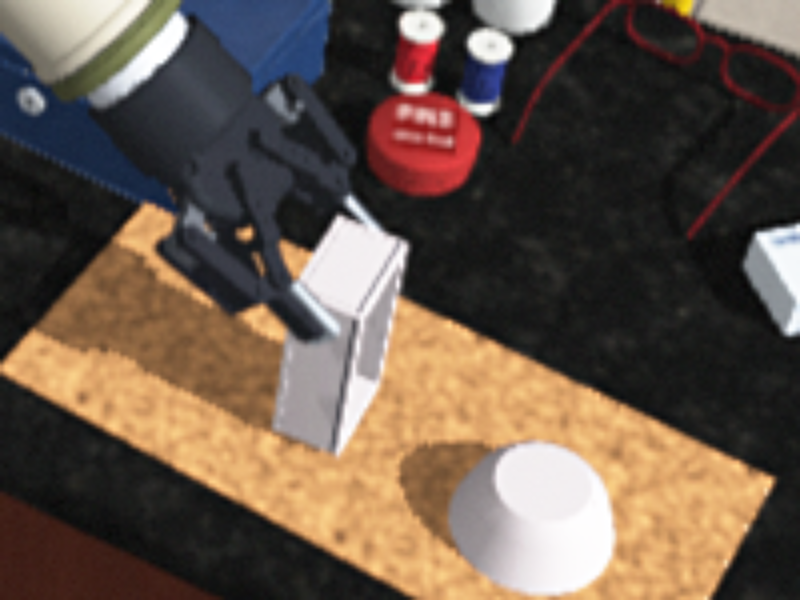

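The top is at about 133 and standing would put it at 123, so there are about 10 mm left.

```bash
python3 -m jog '[{"tx":0.02,"ty":0,"tz":0.017,"ax":0,"ay":-0.005,"az":0,"hand":0.5},{"tx":0.036,"ty":0,"tz":0.03,"ax":0,"ay":-0.01,"az":0,"hand":0.5},{"tx":0.036,"ty":0,"tz":0.03,"ax":0,"ay":-0.01,"az":0,"hand":0.5},{"tx":0.036,"ty":0,"tz":0.03,"ax":0,"ay":-0.01,"az":0,"hand":0.5}]'; python3 -m jog '[{"tx":0.005,"ty":0,"tz":0.004,"ax":0,"ay":0,"az":0,"hand":0.5},{"tx":0.01,"ty":0,"tz":0.008,"ax":0,"ay":0,"az":0,"hand":0.5},{"tx":0.01,"ty":0,"tz":0.008,"ax":0,"ay":0,"az":0,"hand":0.5}]';python3 -c "
from h import *
plan([448,-168,106],92,-50.5)"
```

```text
time: 6.48
tool_pos: [446.2, -49.3, 209.5]
tcp_rot: [179.3, 50.7, 91.0]
ft_force: [0.2, -0.6, -2.4]
finger_gap: 58.8
time: 6.73
tool_pos: [446.4, -49.2, 207.6]
tcp_rot: [179.3, 50.7, 91.0]
ft_force: [0.5, -0.6, -1.6]
finger_gap: 58.9
t 6.73 tcp [446.4 -49.2 207.6] [179.3  50.7  91. ] target [443.8 -48.5 204.6] q [  6.   4. 120. -54.  72.  30.] gap 58.9 F [ 0.5 -0.6 -1.6]
grasp now [ 450.5 -169.1  109.4]
shift [ 0.019 -0.017  0.009] |d| 4.0  turn [-0.001  0.005 -0.015] deg 0.7
```

```bash
python3 -m jog '[{"tx":0.005,"ty":0,"tz":0.004,"ax":0,"ay":0,"az":0,"hand":0.5},{"tx":0.01,"ty":0,"tz":0.008,"ax":0,"ay":0,"az":0,"hand":0.5},{"tx":0.01,"ty":0,"tz":0.008,"ax":0,"ay":0,"az":0,"hand":0.5}]';python3 -m jog '[{"tx":0.005,"ty":0,"tz":0.004,"ax":0,"ay":0,"az":0,"hand":0.5},{"tx":0.005,"ty":0,"tz":0.004,"ax":0,"ay":0,"az":0,"hand":0.5},{"tx":0.005,"ty":0,"tz":0.004,"ax":0,"ay":0,"az":0,"hand":0.5}]';python3 -c "
from h import *
s=snapshot('scene'); cv2.imwrite('pics/s7.png',cv2.resize(s['pixels'][180:330,300:500,::-1],None,fx=4,fy=4))"
```

```text
time: 6.98
tool_pos: [446.7, -49.3, 207.1]
tcp_rot: [179.2, 50.8, 90.9]
ft_force: [-4.8, 3.1, 13.3]
finger_gap: 58.7
time: 7.23
tool_pos: [446.9, -49.4, 207.0]
tcp_rot: [179.2, 50.9, 90.8]
ft_force: [-7.9, 5.7, 21.3]
finger_gap: 59.2
```

View pics/s7.png

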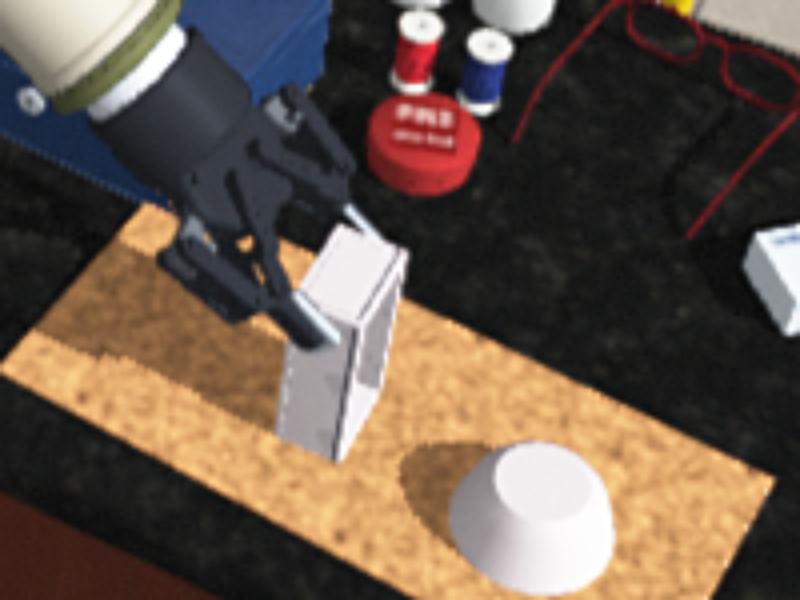

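Contact is firm at 21 N. I'll back off about 2.5 mm to unload, then open.

```bash
python3 -m jog '[{"tx":-0.012,"ty":0,"tz":-0.01,"ax":0,"ay":0,"az":0,"hand":0.5},{"tx":-0.012,"ty":0,"tz":-0.01,"ax":0,"ay":0,"az":0,"hand":0.5},{"tx":-0.012,"ty":0,"tz":-0.01,"ax":0,"ay":0,"az":0,"hand":0.5}]'; python3 -m jog '[{"tx":0,"ty":0,"tz":0,"ax":0,"ay":0,"az":0,"hand":0.75},{"tx":0,"ty":0,"tz":0,"ax":0,"ay":0,"az":0,"hand":0.85},{"tx":0,"ty":0,"tz":0,"ax":0,"ay":0,"az":0,"hand":1},{"tx":0,"ty":0,"tz":0,"ax":0,"ay":0,"az":0,"hand":1},{"tx":0,"ty":0,"tz":0,"ax":0,"ay":0,"az":0,"hand":1}]' 20;python3 -c "
from h import *
s=snapshot('scene'); cv2.imwrite('pics/s8.png',cv2.resize(s['pixels'][180:330,300:500,::-1],None,fx=4,fy=4))
plan([448,-168,160],92,-50.5)"
```

```text
time: 7.53
tool_pos: [446.6, -49.2, 207.5]
tcp_rot: [179.2, 50.7, 90.9]
ft_force: [0.5, 1.2, 5.5]
finger_gap: 58.8
time: 7.95
tool_pos: [446.1, -49.2, 206.7]
tcp_rot: [179.3, 50.7, 91.0]
ft_force: [0.8, -0.2, 0.7]
finger_gap: 85.7
t 8.0 tcp [446.2 -49.2 206.7] [179.3  50.7  91. ] target [443.8 -48.5 258.6] q [  6.   4. 120. -54.  72.  30.] gap 85.6 F [-0.5  0.3 -1.3]
grasp now [ 450.1 -169.1  108.5]
shift [-0.264 -0.013 -0.223] |d| 51.9  turn [-0.002  0.004 -0.014] deg 0.7
```

View pics/s8.png

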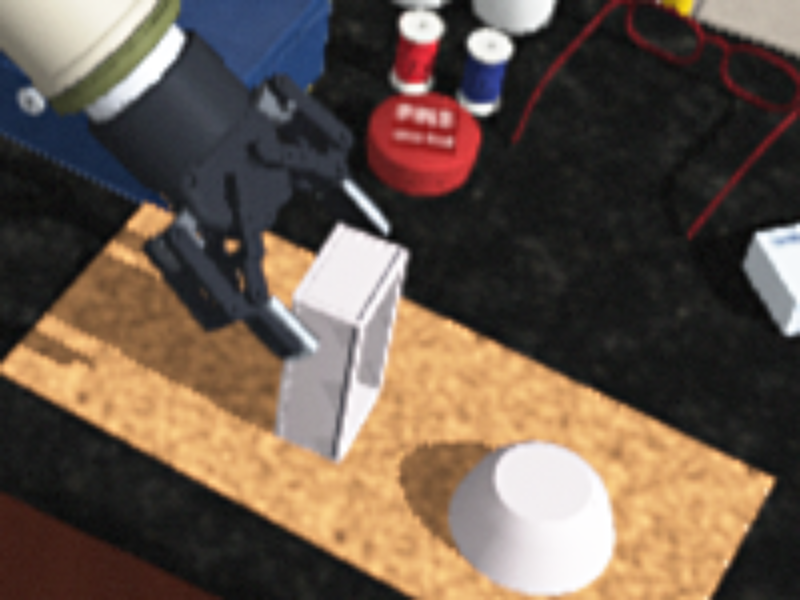

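The dish stands free on its left end, at crop (340,350). I'll retract along the tool, then go over to its mouth side.

```bash
python3 -m jog '[{"tx":0,"ty":0,"tz":-0.15,"ax":0,"ay":0,"az":0,"hand":1},{"tx":0,"ty":0,"tz":-0.35,"ax":0,"ay":0,"az":0,"hand":1},{"tx":0,"ty":0,"tz":-0.6,"ax":0,"ay":0,"az":0,"hand":1},{"tx":0,"ty":0,"tz":-0.8,"ax":0,"ay":0,"az":0,"hand":1},{"tx":0,"ty":0,"tz":-0.8,"ax":0,"ay":0,"az":0,"hand":1}]'; python3 -c "
from h import *
plan([448,-120,230],92,-20); plan([448,-225,220],92,0)"
```

```text
time: 8.42
tool_pos: [444.7, 46.8, 287.2]
tcp_rot: [178.7, 50.6, 90.7]
ft_force: [0.4, 0.4, 1.2]
finger_gap: 85.6
t 8.42 tcp [444.7  46.8 287.2] [178.7  50.6  90.7] target [446.1 -67.  375.7] q [ 18.  -1. 114. -48.  86.  29.] gap 85.6 F [0.4 0.4 1.2]
grasp now [449.6 -72.9 188.8]
shift [-0.937 -0.004  0.212] |d| 144.1  turn [ 0.011  0.68  -0.017] deg 30.6
t 8.42 tcp [444.7  46.8 287.2] [178.7  50.6  90.7] target [ 448. -225.  375.] q [ 18.  -1. 114. -48.  86.  29.] gap 85.6 F [0.4 0.4 1.2]
grasp now [449.6 -72.9 188.8]
shift [-1.603 -0.023  1.028] |d| 285.6  turn [ 0.014  1.124 -0.015] deg 50.6
  part 0.62 [-1.    -0.014  0.641] [ 0.009  0.701 -0.009]
```

```bash
python3 -m jog '[{"tx":-0.25,"ty":0,"tz":-0.02,"ax":0,"ay":0.15,"az":0,"hand":0},{"tx":-0.5,"ty":0,"tz":0.05,"ax":0,"ay":0.3,"az":0,"hand":0},{"tx":-0.72,"ty":0,"tz":0.12,"ax":0.01,"ay":0.46,"az":-0.01,"hand":0},{"tx":-0.94,"ty":0,"tz":0.2,"ax":0.01,"ay":0.62,"az":-0.02,"hand":0},{"tx":-0.94,"ty":0,"tz":0.2,"ax":0.01,"ay":0.68,"az":-0.02,"hand":0}]'; python3 -c "
from h import *
plan([448,-230,220],92,0)"
```

```text
time: 8.83
tool_pos: [446.2, -74.2, 378.2]
tcp_rot: [179.9, 19.9, 91.7]
ft_force: [-1.0, -0.7, 1.0]
finger_gap: 25.8
t 8.83 tcp [446.2 -74.2 378.2] [179.9  19.9  91.7] target [ 448. -230.  375.] q [ -8. -16. 112. -20.  82.  -7.] gap 25.8 F [-1.  -0.7  1. ]
grasp now [ 448.1 -127.   232.5]
shift [-0.969 -0.02   0.374] |d| 155.8  turn [ 0.001  0.443 -0.005] deg 19.9
```

```bash
python3 -m jog '[{"tx":-0.25,"ty":0,"tz":0.1,"ax":0,"ay":0.12,"az":0,"hand":0},{"tx":-0.5,"ty":-0.01,"tz":0.2,"ax":0,"ay":0.25,"az":0,"hand":0},{"tx":-0.75,"ty":-0.01,"tz":0.3,"ax":0,"ay":0.4,"az":0,"hand":0},{"tx":-0.97,"ty":-0.02,"tz":0.37,"ax":0,"ay":0.44,"az":0,"hand":0},{"tx":-0.97,"ty":-0.02,"tz":0.37,"ax":0,"ay":0.44,"az":0,"hand":0}]'; python3 - <<'E'
from h import *
plan([448,-230,120],92,0)
s=snapshot("scene"); W=cloud(s); cv2.imwrite('pics/s9.png',cv2.resize(s['pixels'][130:330,300:540,::-1],None,fx=3,fy=3))
s=snapshot("top"); W=cloud(s)
m=(W[...,2]>110)&(W[...,2]<140)&(abs(W[...,0]-446)<60)&(abs(W[...,1]+178)<45)
q=W[m]; print(m.sum(),np.percentile(q,[2,50,98],axis=0).round(0) if m.any() else "")
E
```

```text
time: 9.25
tool_pos: [446.6, -230.9, 370.4]
tcp_rot: [-179.5, 0.3, 91.6]
ft_force: [0.2, -0.4, 0.4]
finger_gap: 0.4
t 9.25 tcp [ 446.6 -230.9  370.4] [-179.5    0.3   91.6] target [ 448. -230.  275.] q [-33.  -7. 103.  -1.  84. -35.] gap 0.4 F [ 0.2 -0.4  0.4]
grasp now [ 445.4 -231.8  215.4]
shift [0.009 0.015 0.636] |d| 95.4  turn [-0.01   0.007 -0.009] deg 0.7
283 [[ 422. -192.  114.]
 [ 458. -168.  124.]
 [ 480. -156.  127.]]
```

View pics/s9.png

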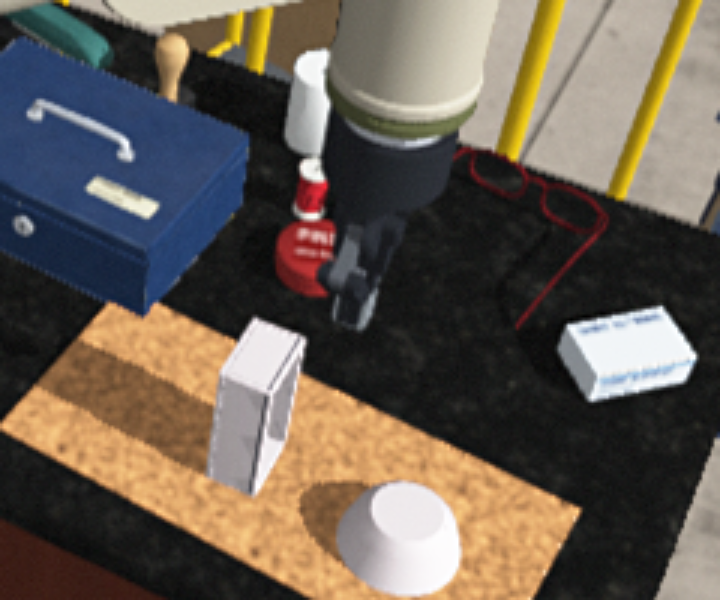

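The dish stands at crop (260,400), its top spanning y -194 to -156 and z 124. The shut fingers are above its mouth side. I'll lower until the tips are at about 107, then push left.

```bash
python3 -m jog '[{"tx":0,"ty":0.01,"tz":0.2,"ax":-0.01,"ay":0.01,"az":-0.01,"hand":0},{"tx":0,"ty":0.01,"tz":0.4,"ax":-0.01,"ay":0.01,"az":-0.01,"hand":0},{"tx":0,"ty":0.01,"tz":0.6,"ax":-0.01,"ay":0.01,"az":-0.01,"hand":0},{"tx":0,"ty":0.01,"tz":0.6,"ax":-0.01,"ay":0.01,"az":-0.01,"hand":0}]'; python3 - <<'E'
from h import *
plan([450,-200,123],92,0)
s=snapshot("scene"); W=cloud(s); cv2.imwrite('pics/s10.png',cv2.resize(s['pixels'][160:330,300:500,::-1],None,fx=3.5,fy=3.5))
E
```

```text
time: 9.68
tool_pos: [446.3, -222.0, 274.1]
tcp_rot: [-179.5, -0.5, 92.5]
ft_force: [-1.3, 0.7, -2.7]
finger_gap: -0.2
t 9.68 tcp [ 446.3 -222.   274.1] [-179.5   -0.5   92.5] target [ 450. -200.  278.] q [-32.  -2. 109.   0.  74. -35.] gap -0.2 F [-1.3  0.7 -2.7]
grasp now [ 445.  -220.8  119.1]
shift [ 0.146  0.031 -0.025] |d| 22.7  turn [-0.011 -0.011  0.012] deg 0.9
```

View pics/s10.png

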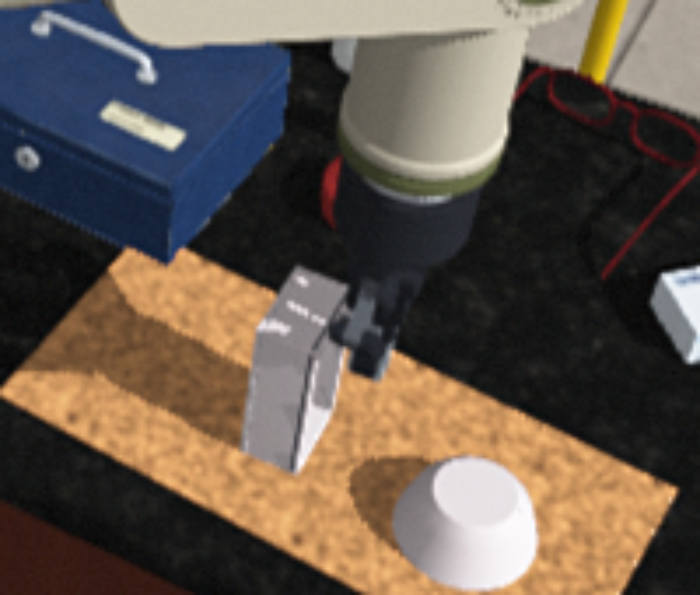

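```bash
python3 -m jog '[{"tx":0.06,"ty":0.02,"tz":-0.02,"ax":-0.01,"ay":-0.01,"az":0.01,"hand":0},{"tx":0.12,"ty":0.02,"tz":-0.02,"ax":-0.01,"ay":-0.01,"az":0.01,"hand":0},{"tx":0.16,"ty":0.02,"tz":-0.02,"ax":-0.01,"ay":-0.01,"az":0.01,"hand":0},{"tx":0.2,"ty":0.02,"tz":-0.02,"ax":-0.01,"ay":-0.01,"az":0.01,"hand":0},{"tx":0.2,"ty":0.02,"tz":-0.02,"ax":-0.01,"ay":-0.01,"az":0.01,"hand":0}]'; python3 - <<'E'
from h import *
plan([450,-170,123],92,0)
s=snapshot("scene"); W=cloud(s); cv2.imwrite('pics/s11.png',cv2.resize(s['pixels'][160:330,300:500,::-1],None,fx=3.5,fy=3.5))
E
```

```text
time: 10.15
tool_pos: [450.7, -193.8, 285.0]
tcp_rot: [179.5, 0.3, 92.1]
ft_force: [-0.3, 0.3, -0.3]
finger_gap: -0.2
t 10.15 tcp [ 450.7 -193.8  285. ] [179.5   0.3  92.1] target [ 450. -170.  278.] q [-29.  -5. 110.   0.  74. -31.] gap -0.2 F [-0.3  0.3 -0.3]
grasp now [ 452.2 -194.5  130. ]
shift [0.159 0.001 0.046] |d| 24.8  turn [0.012 0.007 0.002] deg 0.6
```

View pics/s11.png

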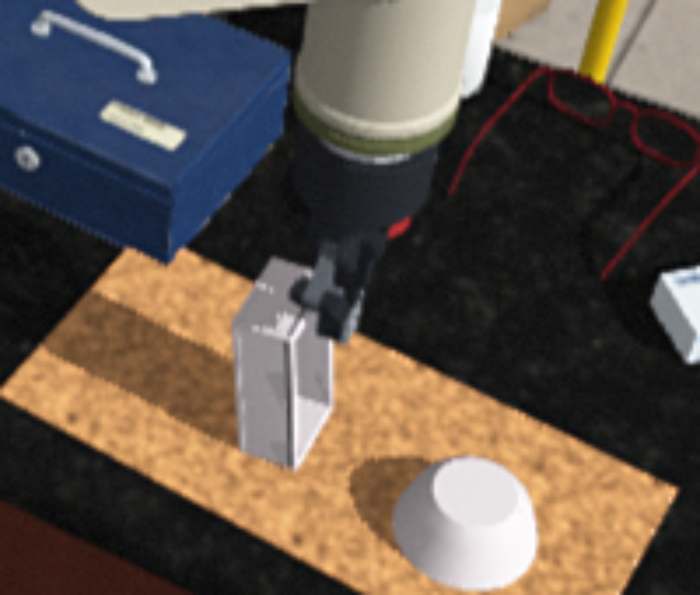

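It's leaning left. I'll keep pushing, with the fingers a bit lower.

```bash
python3 -m jog '[{"tx":0.06,"ty":0,"tz":0.03,"ax":0,"ay":0,"az":0,"hand":0},{"tx":0.12,"ty":0,"tz":0.05,"ax":0,"ay":0,"az":0,"hand":0},{"tx":0.18,"ty":0,"tz":0.05,"ax":0,"ay":0,"az":0,"hand":0},{"tx":0.23,"ty":0,"tz":0.05,"ax":0,"ay":0,"az":0,"hand":0},{"tx":0.23,"ty":0,"tz":0.05,"ax":0,"ay":0,"az":0,"hand":0}]'; python3 - <<'E'
from h import *
plan([450,-140,123],92,0)
s=snapshot("scene"); W=cloud(s); cv2.imwrite('pics/s12.png',cv2.resize(s['pixels'][160:330,300:500,::-1],None,fx=3.5,fy=3.5))
E
```

```text
time: 10.62
tool_pos: [449.1, -159.0, 275.9]
tcp_rot: [179.6, 0.2, 92.1]
ft_force: [-0.3, -0.1, 0.1]
finger_gap: 0.2
t 10.62 tcp [ 449.1 -159.   275.9] [179.6   0.2  92.1] target [ 450. -140.  278.] q [-26.  -6. 113.  -0.  73. -28.] gap 0.2 F [-0.3 -0.1  0.1]
grasp now [ 450.3 -159.6  120.9]
shift [ 0.126  0.011 -0.014] |d| 19.1  turn [0.01  0.005 0.001] deg 0.5
```

View pics/s12.png

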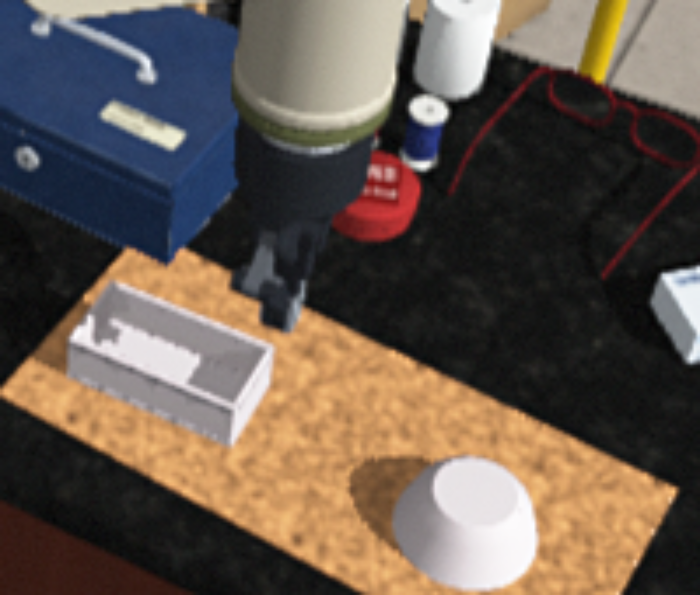

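It fell mouth up on the mat, at crop (170,365), with the bowl untouched at (465,520). I'll lift clear and check.

```bash
python3 -m jog '[{"tx":0,"ty":0,"tz":-0.3,"ax":0,"ay":0,"az":0,"hand":0},{"tx":-0.3,"ty":0,"tz":-0.6,"ax":0,"ay":0,"az":0,"hand":0},{"tx":-0.6,"ty":0,"tz":-0.8,"ax":0,"ay":0,"az":0,"hand":0},{"tx":-0.8,"ty":0,"tz":-0.9,"ax":0,"ay":0,"az":0,"hand":0},{"tx":-0.9,"ty":0,"tz":-0.9,"ax":0,"ay":0,"az":0,"hand":0}]'; python3 - <<'E'
from h import *
for n in("scene","top"):
    s=snapshot(n); W=cloud(s); P=s["pixels"]
    if n=="scene": cv2.imwrite('pics/s13.png',cv2.resize(P[160:330,290:500,::-1],None,fx=3.5,fy=3.5))
    m=(W[...,2]>30)&(W[...,2]<55)&(abs(W[...,0]-446)<55)&(W[...,1]<-10)&(W[...,1]>-220)&(P.min(-1)>70)
    print(n,m.sum(),W[m][:,2].mean().round(1),cv2.minAreaRect(W[m][:,:2].astype(np.float32)))
    m=(W[...,2]>34)&(W[...,2]<55)&(abs(W[...,0]-440)<60)&(W[...,1]<-250)&(W[...,1]>-350)
    m&=P.min(-1)>120
    print(" bowl",m.sum(),cv2.minAreaRect(W[m][:,:2].astype(np.float32)))
    h=(P[...,0].astype(int)-P[...,2]>50)&(P[...,1]>90)&(abs(W[...,2])<8)&(W[...,1]<30)&(W[...,0]<580)&(W[...,0]>330)
    h=cv2.morphologyEx(h.astype(np.uint8),cv2.MORPH_OPEN,np.ones((3,3)))>0
    print(" mat",cv2.minAreaRect(W[h][:,:2].astype(np.float32)))
E
```

```text
time: 11.08
tool_pos: [453.1, -296.1, 415.6]
tcp_rot: [179.3, 0.5, 92.1]
ft_force: [1.1, -0.2, 0.4]
finger_gap: 0.1
scene 587 38.7 ((450.4009704589844, -91.06062316894531), (65.49739837646484, 120.5831069946289), 1.104562759399414)
 bowl 638 ((436.530517578125, -306.4786376953125), (66.90799713134766, 68.0478744506836), 56.433380126953125)
 mat ((462.2171630859375, -206.12437438964844), (400.6124267578125, 187.27813720703125), 85.68527221679688)
top 302 41.3 ((448.3891906738281, -89.26690673828125), (60.85160446166992, 120.66898345947266), 1.4027419090270996)
 bowl 52 ((455.0831298828125, -281.0442810058594), (11.053130149841309, 44.73109436035156), 51.80525588989258)
 mat ((459.323486328125, -203.30758666992188), (402.6586608886719, 185.88475036621094), 85.95777130126953)
```

View pics/s13.png

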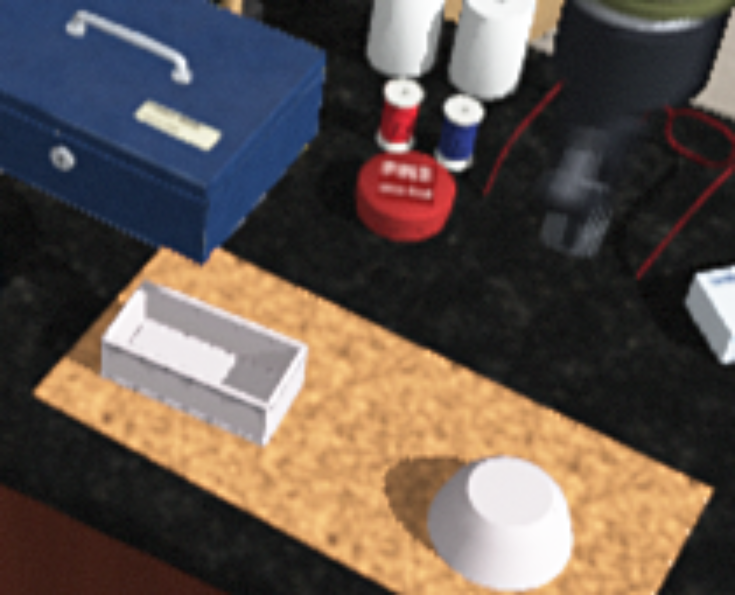

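The dish is about (-19, +114) in the mat frame, well inside the limits. It's upright with its rim at about 40, and the bowl hasn't moved. Handing in.

```bash
python3 -c "
from bench import *
print(hand_in())"
```

```text
the job is handed in; nothing more can be done
None
```

The oblong dish now stands mouth up on the mat, and I handed the job in just after 11 s of the 42 s allowed. I gripped it across its 60 mm width near its right end and lifted it. I then rolled it 90°, stood it on its left end and let go. Finally I tipped it over to the left with the shut fingers.

My last checks, from the scene and top pictures just before handing in:
- **Dish:** it lies at about (449, -90), which is (-19, +114) mm in the mat's frame and well inside the limits. It lies flat, mouth up, with its rim at about 40 mm.
- **Bowl:** it is still upside down. The scene camera puts it at (436.5, -306.5), against (437.6, -306.6) at the start, about 1 mm apart.
- **Check that failed:** in the last top picture the bowl fit used too few pixels, probably because the arm was in the way. It gave (455, -281), which I ignored in favour of the scene view.

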